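Roll the hanging rod onto its line

TASK

On the round white sign board, one wooden rod already sits on its engraved line; the other rod lies beside the free engraved line. With a fingertip on top of that second rod, push the top sideways so that it rolls (not drags) across the board and comes to rest on the free line, lying along it with the line showing at both ends, then let go. Do not grip or lift it, and leave the other rod, the glue pot, the travel mug and the tape roll where they are.

Things in the scene. Friction and masses are not known exactly. Their poses are not given: they have to be found in the camera images.
- rod: the rod to roll: plain wooden cylinder, 32 mm diameter, 160 mm long, 90 g, lying on the board. Origin at its centre (on the axis, 16 mm above the board's top); y runs along the rod; z points up at the start and turns as it rolls. Starts 60 to 100 mm from the free line on its -x side, within 3 degrees of parallel. Stops almost at once when let go; its top moves twice as far as its centre.
- line (a point): middle of the free engraved line on the board's top face: dark, 4 mm wide, 240 mm long, flush. y runs along the line, z up, x across the line (the rod to roll starts on the -x side, the rod in place is 135 mm off on the +x side). It turns and moves with the board from start to start, not during the run.
- board: round white sign blank, 420 mm diameter, 12 mm thick, fixed to the bench; origin at the centre of its underside (bench height), so its top is 12 mm above. Axes parallel to those of the free line, which runs 10 mm on the -x side of its centre.
- placed_rod: the second rod, same size (32 mm diameter, 160 mm long), already lying on the other engraved line, loose: leave it. Origin at its centre, y along it.
- pot: small closed glue pot, 36 mm diameter, 45 mm tall, standing loose on the board between the free line and the rod in place, about 72 mm (its centre) on the +x side of the free line; origin at the centre of its underside.
- mug: travel mug, 76 mm diameter, 203 mm tall, standing on the bench to the left of the board; origin at the centre of its underside.
- tape: roll of paper tape lying flat on the bench to the right of the board, 90 mm diameter, 25 mm tall; origin at the centre of its underside.
Things that resemble listed ones, but are neither listed nor needed, are in the scene too. What is shaped like the rod but orange or yellow is not meant.

How it is judged:
On the way:
1. the rod has rolled about half a turn on the board, its first upper side now facing down (angle between rod's own z axis and vertical above 2.3 rad and height (world z) of rod below 0.034 m), for 0.02 s.
At the end, for the whole second after the job is handed in: the rod rests on the board with its axis within 7 mm of the free line (measured across at its centre), within 7 degrees of parallel to it and within 38 mm of its middle lengthwise; the other rod has moved less than 12 mm, pot, mug and tape less than 20 mm (x of rod in the frame of line between -0.007 and 0.007 m and y of rod in the frame of line between -0.038 and 0.038 m and z of rod in the frame of line between 0.013 and 0.019 m and angle between the y axis of rod and the y axis of line, either way round below 0.12 rad and linear speed of rod below 0.01 m/s and distance of placed_rod from where it was at the start of the episode below 0.012 m and distance of each of pot, mug, tape from where it was at the start of the episode below 0.02 m); the robot touches nothing.
It fails at once if the rod is lifted off the board (more than 8 mm) (height (world z) of rod above 0.036 m).
It fails at once if the rod already in place is moved by more than 12 mm (distance of placed_rod from where it was at the start of the episode above 0.012 m).
It fails at once if the pot, mug or tape is moved by more than 20 mm (distance of any of pot, mug, tape from where it was at the start of the episode above 0.02 m).
It also fails if it takes over 58 s, if anything falls off the work surface, if the arm or the gripper's body presses on something with over 40 N, if the wrist force passes 120 N, or if a joint passes its speed limit or range.

ROBOT

A 7-joint arm with a two-finger parallel gripper is mounted at the origin on the work surface. World frame = base frame: x ahead of the robot, y to its left, z up, the work surface at z = 0. Lengths are in m, angles in rad, forces in N, time in s.
With the tool pointing down it reaches from about 0.425 to 0.925 m from the base axis. Payload 6.8 kg.
Tool frame: the origin (TCP) lies on the centre line of the jaws, within the pads' length; the fingertips stand 19 mm ahead of it and the grasp point (between the pads) is the TCP (bot.tcp_to_tips is the distance from the TCP to the fingertips, in m); x points along the fingers, y is the direction in which the jaws open and shut, and the axes are right-handed (so a half turn about x gives the same grasp; the last joint's range is limited). The gripper opens to 85 mm and grips with 20 to 120 N. Pads are 22 mm wide; open, the fingers measure 114 mm over their backs; the gripper's body (76 mm by 85 mm) begins 54 mm behind the grasp point. The pads swing forward as they close: fully open they stand 13 mm farther back than shut.
Start: joints at [1.07, 0.477, 0.022, 1.555, -0.011, 1.109, -0.083], TCP at [0.258, -0.624, 0.25] pointing down, gripper open.
Joint ranges: [-2.96, 2.96], [-0.34, 2.1], [-1.41, 1.46], [0.24, 2.44], [-1.37, 4.51], [0.17, 1.92], [-2.96, 2.96]. Speed limits (rad/s): [2.39, 2.39, 3.14, 3.14, 3.14, 3.14, 3.14].

INTERFACE

Orientations are given as a unit quaternion [w, x, y, z].
In Python, from station import status, eyes, bot gives the robot as it stands.
- The arm moves only by the tool apply_moves, never from a script. Its arguments are lists of equal length, an entry for each row: "travel": the shift along the tool's x, y, z in cm, a list of three; "turn": the turn, a rotation vector about the tool's x, y, z in rad, a list of three; "grip": the closure, from 0 (fully open) to 1 (shut). In form: {"travel": [[tx, ty, tz], ...], "turn": [[wx, wy, wz], ...], "grip": [grip, ...]}. A call has 1 to 8 rows; each row shifts and turns the pose as measured when the row begins, along the tool's axes as they then stand; what a row does not reach is not made up. A row lasts 1/12 s, in which the tool goes at most 41.7 mm and 7.16 degrees, less where a joint would pass 70% of its speed; a pose out of reach is approached as far as the arm can. A call is refused whole if a number of a shift passes 4.17 or a number of a turn 0.125, either way. A call with a gripper value outside its range is refused whole. The fingers move at their own pace and stop on an object; "newtons" is the grip in N (left out, the last holds). Time passes only in rows, so rows that do not move let the fingers close. It gives the time, the measured TCP pose, the force and the opening at its end, in the units of the state.
- status.get_obs(): the state, without advancing time (a new reading comes with each control period).
- eyes.read_camera(name): name is "side" or "top"; returns the picture (420x560x3 uint8, red, green, blue); there is no depth.
- eyes.calibration(name): a dict with "intrinsics" (3x3 intrinsics, pixels), "xyz" and "attitude" of the camera in the world. Camera axes: x right, y down, z forward; pixel columns grow to the right and rows downward; lengths in m; the calibration is good to about 2 mm. A picture is of the moment at which its call begins. calibration takes no time and is no camera call.
- bot.hand_in(): hands the job in, once; it reports no verdict.
Trained networks look in the newest picture that a camera, given by its name, has taken for a name from the list of things; names that differ only in an ending like _2 or _b are one class to them, and where a whole thing is asked for, a point or a joint stands for the part that bears it (a point fixed in the world has none). Each returns a list of dicts, best first, with "score" (0 to 1); they miss things now and then, are a little off and sometimes report something else, mostly with a low value. They report only what shows in the picture. A call takes as long as a camera call. They do not tell look-alikes from the thing itself.
- eyes.masks_of(thing, camera): "region" (420x560 bool, what is visible of it) and "rect" ([left, top, right, bottom] in pixels, round what is visible of it).
The state is a dict: "t": time; "q": joint angles; "joint_vel": joint speeds; "joint_torque": joint torques, N m; "eef_pos": TCP position; "tool_rot": TCP orientation; "contact_force": force on the tool from outside, world axes, zero at the start; "torque": the same for the moment, N m; "gripper_width": opening from 0.0 (shut) to 1.0 (fully open).
Only numpy, scipy, OpenCV 4.12 (cv2) and the standard library are available. Lean on these libraries where they do the work, as an engineer would, in place of code of your own. Each camera call takes 0.05 s, during which the arm holds its last target. There are 200 camera calls.

## Working session

There is one attempt and no reset: what is moved stays moved. The work goes in short steps, Python scripts to look and compute and a tool call to move; the robot and the scene stay as the last step left them, time stands still between calls to the robot, and variables do not carry over. Pictures are saved under pics/ and viewed, about 8 in all and at most 12, crops included, and the job is handed in when it is done.

Besides the shell and the picture viewer there is one more tool, called as name(argument=value, ...), one argument or row to a line, values as JSON. apply_moves: Moves the arm, as the interface text tells. Its arguments: {"type":"object","properties":{"travel":{"type":"array"},"turn":{"type":"array"},"grip":{"type":"array"},"newtons":{"type":"number"}},"required":["travel","turn","grip"]}

```bash
mkdir -p pics; cat > h.py <<'E'
import numpy as np, cv2
from scipy.spatial.transform import Rotation as R
from station import status, eyes, bot
def rot(q): return R.from_quat([q[1],q[2],q[3],q[0]]).as_matrix()
def cam(n):
    c=eyes.calibration(n); A=np.array(c["attitude"],float)
    return np.array(c["intrinsics"]), np.array(c["xyz"]), (rot(A) if A.size==4 else A)
def up(n,uv,z):
    K,p,A=cam(n); uv=np.atleast_2d(uv).astype(float)
    d=(A@np.linalg.inv(K)@np.c_[uv,np.ones(len(uv))].T).T
    return p+d*((z-p[2])/d[:,2])[:,None]
def proj(n,X):
    K,p,A=cam(n); c=(np.atleast_2d(X)-p)@A; u=c@K.T; return u[:,:2]/u[:,2:]
def shot(n,f):
    im=eyes.read_camera(n); cv2.imwrite('pics/'+f,im[:,:,::-1]); return im
E
python3 - <<'E'
from h import *
for n in ("top","side"):
    print(n,eyes.calibration(n)); shot(n,n+'0.png')
    for t in ("rod","placed_rod","line","board","pot","mug","tape"):
        try:
            for d in eyes.masks_of(t,n)[:3]:
                m=d["region"].astype(np.uint8); v,u=np.nonzero(m)
                print(t,round(d["score"],2),d["rect"],[round(u.mean(),1),round(v.mean(),1)],np.round(cv2.minAreaRect(np.c_[u,v].astype(np.float32))[1:][0],1), len(u))
        except Exception as e: print(t,e)
print(status.get_obs())
E
```

```text
top {'intrinsics': array([[425.6446572 ,   0.        , 284.42019364],
       [  0.        , 425.6446572 , 209.57967207],
       [  0.        ,   0.        ,   1.        ]]), 'xyz': array([0.39719935, 0.00776733, 1.12694613]), 'attitude': array([ 0.03460991, -0.69581066,  0.71653216, -0.03509048])}
rod 0.94 [150.7, 116.3, 178.4, 177.3] [np.float64(164.5), np.float64(145.3)] [63.6 13.9] 802
rod 0.84 [431.4, 269.4, 492.3, 315.5] [np.float64(460.8), np.float64(290.9)] [13.5 64.4] 838
rod 0.56 [338.4, 168.1, 359.7, 226.2] [np.float64(347.7), np.float64(197.6)] [13.3 62.8] 790
placed_rod 0.64 [250.4, 156.3, 273.9, 214.2] [np.float64(260.5), np.float64(183.6)] [12.3 62.4] 744
placed_rod 0.36 [271.1, 204.5, 288.7, 215.9] [np.float64(280.9), np.float64(208.0)] [12. 13.] 146
line 0.72 [229.0, 113.7, 387.7, 273.9] [np.float64(307.9), np.float64(193.7)] [157.  158.7] 18160
board 0.95 [227.7, 113.7, 386.0, 272.8] [np.float64(308.0), np.float64(193.9)] [156.2 157.3] 17627
board 0.6 [272.9, 202.3, 286.8, 212.4] [np.float64(280.9), np.float64(207.6)] [13. 13.] 158
pot 0.63 [275.6, 205.2, 285.3, 211.
[... 1501 characters left out ...]
': array([ 1.06990592,  0.47697056,  0.0224109 ,  1.55539611, -0.01151814,
        1.10931986, -0.08312932]), 'joint_vel': array([-2.94444469e-04, -2.33797249e-04,  7.20602978e-06,  4.27735881e-04,
        4.24872624e-04, -6.50700194e-04,  1.00916052e-03]), 'joint_torque': array([ 9.83286409e-04, -5.96258283e+01,  1.60700832e+00, -2.81536925e+01,
        1.25440184e-02,  1.40149699e-03,  4.15433908e-05]), 'eef_pos': array([ 0.25837742, -0.62360534,  0.25032951]), 'tool_rot': array([ 0.13796708,  0.69353039,  0.13794837, -0.69350626]), 'contact_force': array([ 0.59053332, -0.24620151, -0.56699043]), 'torque': array([ 0.01030653,  0.04834509, -0.00545845]), 'gripper_width': 0.9993427326074191}
```

View pics/top0.png

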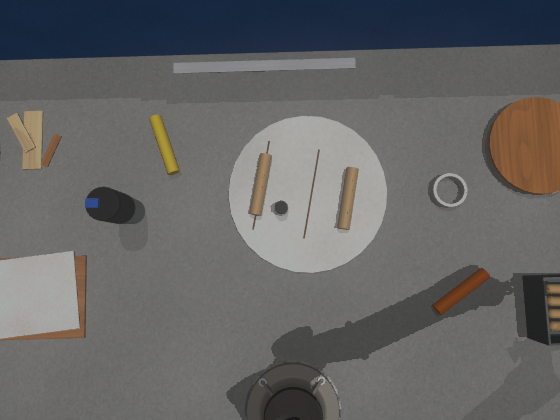

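View pics/side0.png

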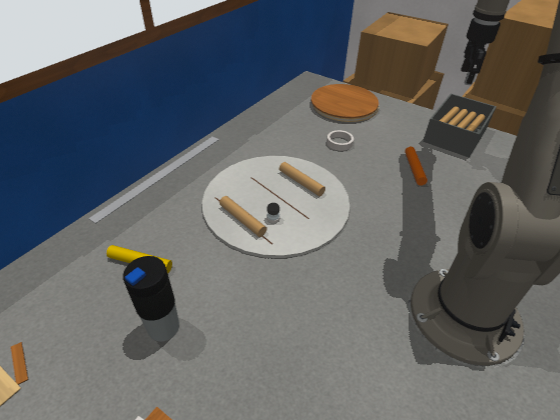

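```bash
cat >> h.py <<'E'
def find_rod(im=None):
    "rod on -x side: best rod-class mask near board"
    out=[]
    for t in ("rod","placed_rod"):
        for d in eyes.masks_of(t,"top"):
            v,u=np.nonzero(d["region"]); 
            if len(u)<300: continue
            (c,_,_)=cv2.minAreaRect(np.c_[u,v].astype(np.float32))
            P=up("top",np.c_[u,v],0.028)[:,:2]; m=P.mean(0); w,V=np.linalg.eigh(np.cov((P-m).T))
            a=V[:,1]; s=(P-m)@a; e=(P-m)@V[:,0]; out.append((t,round(d["score"],2),m,a*np.sign(-a[0]),np.ptp(s),np.ptp(e)))
    return out
E
python3 - <<'E'
from h import *
im=eyes.read_camera("top"); g=im.min(2).astype(int)
K,p,A=cam("top")
# free line: dark pixels in box
pts=[]
for v in range(152,236):
    uc=319+(304.5-319)*(v-150)/88; us=np.arange(int(uc)-6,int(uc)+8); w=np.clip(np.median(g[v,us])-g[v,us]-15,0,None)
    if w.sum()>20: pts.append([(w*us).sum()/w.sum(),v])
P=up("top",np.array(pts),0.012)[:,:2]
vx,vy,x0,y0=cv2.fitLine(P.astype(np.float32),cv2.DIST_HUBER,0,.001,.001).ravel()
a=np.array([vx,vy]); a*=np.sign(-a[0]); s=(P-[x0,y0])@a
mid=np.array([x0,y0])+a*(s.max()+s.min())/2
print("line len",np.ptp(s),"mid",mid,"dir",a,len(pts))
x=np.array([a[1],-a[0]])  # line x axis: y=z cross x
b=[d for d in eyes.masks_of("board","top")][0]["region"]; v,u=np.nonzero(b); B=up("top",[[u.mean(),v.mean()]],.012)[0,:2]
print("board",B,"line rel",(mid-B)@x,(mid-B)@a,"xaxis",x)
for o in find_rod(): print(o, "in line: x %.4f y %.4f ang %.3f"%((o[2]-mid)@x,(o[2]-mid)@a,np.arctan2(np.cross(a,o[3]),a@o[3])))
T=rot(status.get_obs()["tool_rot"]); print(T.round(3), bot.tcp_to_tips)
np.savez('line.npz',mid=mid,a=a,x=x)
E
```

```text
line len 0.22451203344573784 mid [ 0.54914087 -0.0662162 ] dir [-0.97960424  0.2009367 ] 84
board [ 0.54696403 -0.05794223] line rel -0.007667805552900244 -0.0037949787670420853 xaxis [0.2009367  0.97960424]
('rod', 0.97, array([ 0.28464757, -0.43690125]), array([-0.56359118,  0.82605386]), np.float64(0.1672854106467225), np.float64(0.033669734359929766)) in line: x -0.4163 y 0.1846 ang -0.770
('rod', 0.92, array([ 0.53362175, -0.15964714]), array([-0.98409808,  0.17762595]), np.float64(0.1637713487880419), np.float64(0.03334602990260817)) in line: x -0.0946 y -0.0036 ang 0.024
('rod', 0.72, array([0.68789321, 0.31699081]), array([-0.94933639, -0.31426169]), np.float64(0.16788341432023118), np.float64(0.03409774931650971)) in line: x 0.4033 y -0.0589 ang 0.522
('placed_rod', 0.94, array([0.57425385, 0.06665741]), array([-0.98065539,  0.19574219]), np.float64(0.16637746905687123), np.float64(0.03673481899536854)) in line: x 0.1352 y 0.0021 ang 0.005
[[ 0.     0.383 -0.924]
 [ 0.    -0.924 -0.383]
 [-1.    -0.    -0.   ]] 0.019<stdin>:17: DeprecationWarning: Arrays of 2-dimensional vectors are deprecated. Use arrays of 3-dimensional vectors instead. (deprecated in NumPy 2.0)
```

apply_moves(
  travel=[
    [0,0,-4],
    [0,0,-4],
    [0,0,-4],
    [0,0,-4],
    [0,0,-4],
    [0,0,-4],
    [0,0,-4],
    [0,0,-4],
  ],
  turn=[
    [-0.123,0,0],
    [-0.123,0,0],
    [-0.123,0,0],
    [-0.123,0,0],
    [-0.123,0,0],
    [-0.123,0,0],
    [-0.123,0,0],
    [-0.123,0,0],
  ],
  grip=[0.3,0.3,0.3,0.3,0.3,0.3,0.3,0.3],
)

```text
t: 1.67
eef_pos: [0.4655, -0.4012, 0.2483]
tool_rot: [-0.452, -0.542, -0.449, 0.548]
contact_force: [0.9, -0.0, 0.1]
gripper_width: 0.697
```

```bash
cat > st.py <<'E'
from h import *
L=np.load('line.npz'); o=status.get_obs(); T=rot(o["tool_rot"]); p=o["eef_pos"]
d=p[:2]-L['mid']; print("t",o["t"],"tcp",p.round(4),"in line x %.4f y %.4f"%(d@L['x'],d@L['a']),"F",o["contact_force"].round(1),"w",o["gripper_width"])
print(T.round(3).tolist(), "yaw of tool y vs line %.3f"%(np.arctan2(T[1,1],T[0,1])-np.arctan2(-L['a'][1],-L['a'][0])))
import sys
if len(sys.argv)>2:
    g=L['mid']+L['x']*float(sys.argv[1])/1e3+L['a']*float(sys.argv[2])/1e3
    print("to go cm, tool axes",(T.T@np.r_[g-p[:2],0]*100).round(2))
E
python3 st.py -102 0
```

```text
t 1.6667 tcp [ 0.4655 -0.4012  0.2483] in line x -0.3450 y 0.0147 F [ 0.9 -0.   0.1] w 0.6973572598528268
[[-0.003, 0.982, -0.188], [-0.009, -0.188, -0.982], [-1.0, -0.002, 0.009]] yaw of tool y vs line 0.013
to go cm, tool axes [ -0.23   1.79 -24.27]
```

apply_moves(
  travel=[
    [0,0.3,-4.05],
    [0,0.3,-4.05],
    [0,0.3,-4.05],
    [0,0.3,-4.05],
    [0,0.3,-4.05],
    [0,0.3,-4.05],
    [4,0,0],
    [4,0,0],
  ],
  turn=[
    [0,0.009,0],
    [0,0,0],
    [0,0,0],
    [0,0,0],
    [0,0,0],
    [0,0,0],
    [0,0,0],
    [0,0,0],
  ],
  grip=[0.3,0.3,0.3,0.3,0.3,0.3,0.3,0.3],
)

```text
t: 2.33
eef_pos: [0.5381, -0.1485, 0.177]
tool_rot: [0.462, 0.546, 0.451, -0.534]
contact_force: [-0.9, -1.2, -1.3]
gripper_width: 0.7
```

apply_moves(
  travel=[
    [3.5,0,0],
    [3,0,0],
    [0,0,0],
  ],
  turn=[
    [0,0,0],
    [0,0,0],
    [0,0,0],
  ],
  grip=[0.3,0.3,0.3],
)

```text
t: 2.58
eef_pos: [0.5377, -0.1445, 0.1052]
tool_rot: [0.462, 0.544, 0.454, -0.534]
contact_force: [-1.1, -0.7, -0.5]
gripper_width: 0.7
```

```bash
python3 st.py -101 0
```

```text
t 2.5833 tcp [ 0.5377 -0.1445  0.1052] in line x -0.0790 y -0.0045 F [-1.1 -0.7 -0.5] w 0.6996672811388497
[[0.018, 0.987, -0.161], [0.002, -0.161, -0.987], [-1.0, 0.017, -0.005]] yaw of tool y vs line 0.041
to go cm, tool axes [-0.02 -0.54  2.18]
```

apply_moves(
  travel=[
    [0,-0.5,2.2],
    [0,0,0],
    [2,0,0],
    [1,0,0],
    [0,0,0],
  ],
  turn=[
    [0.02,-0.005,-0.018],
    [0,0,0],
    [0,0,0],
    [0,0,0],
    [0,0,0],
  ],
  grip=[0.3,0.3,0.3,0.3,0.3],
)

```text
t: 3.0
eef_pos: [0.5313, -0.1671, 0.0788]
tool_rot: [0.453, 0.544, 0.451, -0.544]
contact_force: [-0.7, 0.0, -0.1]
gripper_width: 0.699
```

```bash
python3 st.py -102 0; python3 -c "
from h import *
im=shot('side','s1.png'); cv2.imwrite('pics/s1c.png',cv2.resize(im[90:270,180:420,::-1],None,fx=3,fy=3,interpolation=2))"
```

```text
t 3.0 tcp [ 0.5313 -0.1671  0.0788] in line x -0.1024 y -0.0028 F [-0.7  0.  -0.1] w 0.6991882609432434
[[0.001, 0.983, -0.182], [-0.001, -0.182, -0.983], [-1.0, 0.002, 0.001]] yaw of tool y vs line 0.019
to go cm, tool axes [-0.   -0.28 -0.05]
```

View pics/s1c.png

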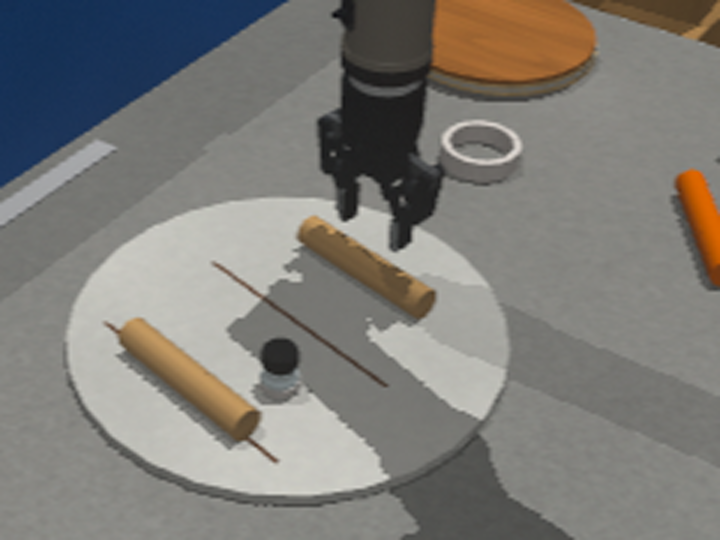

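The open fingers hang above the rod (crop approx. 365,260), aligned with its length; rod, line and pot are as the top view had them. Descending to contact.

apply_moves(
  travel=[
    [1.2,-0.2,0],
    [0.3,0,0],
    [0,0,0],
  ],
  turn=[
    [0,0,0],
    [0,0,0],
    [0,0,0],
  ],
  grip=[0.3,0.3,0.3],
)

```text
t: 3.3
eef_pos: [0.5315, -0.1671, 0.0663]
tool_rot: [0.454, 0.545, 0.45, -0.542]
contact_force: [0.4, -0.3, -0.2]
gripper_width: 0.7
```

apply_moves(
  travel=[
    [0.2,0,0],
    [0.1,0,0],
    [0,0,0],
  ],
  turn=[
    [0,0,0],
    [0,0,0],
    [0,0,0],
  ],
  grip=[0.3,0.3,0.3],
)

```text
t: 3.55
eef_pos: [0.5318, -0.1668, 0.0637]
tool_rot: [0.455, 0.545, 0.45, -0.542]
contact_force: [-1.1, 0.8, 0.5]
gripper_width: 0.699
```

apply_moves(
  travel=[
    [0.2,0,0],
    [0,0,0],
  ],
  turn=[
    [0,0,0],
    [0,0,0],
  ],
  grip=[0.3,0.3],
)

```text
t: 3.72
eef_pos: [0.5321, -0.1667, 0.0618]
tool_rot: [0.455, 0.545, 0.45, -0.542]
contact_force: [0.3, 0.8, 0.5]
gripper_width: 0.696
```

apply_moves(
  travel=[
    [0.2,0,0],
    [0,0,0],
  ],
  turn=[
    [0,0,0],
    [0,0,0],
  ],
  grip=[0.3,0.3],
)

```text
t: 3.88
eef_pos: [0.5323, -0.1667, 0.0597]
tool_rot: [0.455, 0.545, 0.45, -0.542]
contact_force: [0.5, -0.2, -1.0]
gripper_width: 0.697
```

apply_moves(
  travel=[
    [0.2,0,0],
    [0,0,0],
  ],
  turn=[
    [0,0,0],
    [0,0,0],
  ],
  grip=[0.3,0.3],
)

```text
t: 4.05
eef_pos: [0.5327, -0.1669, 0.0582]
tool_rot: [0.455, 0.545, 0.45, -0.542]
contact_force: [-1.3, -0.1, 3.4]
gripper_width: 0.704
```

apply_moves(
  travel=[
    [0.2,0,0],
    [0,0,0],
  ],
  turn=[
    [0,0,0],
    [0,0,0],
  ],
  grip=[0.3,0.3],
)

```text
t: 4.22
eef_pos: [0.5327, -0.1672, 0.0582]
tool_rot: [0.455, 0.545, 0.449, -0.543]
contact_force: [-1.7, 0.2, 2.1]
gripper_width: 0.7
```

apply_moves(
  travel=[
    [0.25,0,0],
    [0.25,0,-0.5],
    [0.25,0,-0.5],
    [0.25,0,-0.5],
  ],
  turn=[
    [0,0,0],
    [0,0,0],
    [0,0,0],
    [0,0,0],
  ],
  grip=[0.3,0.3,0.3,0.3],
)

```text
t: 4.55
eef_pos: [0.5349, -0.1564, 0.0576]
tool_rot: [-0.456, -0.543, -0.447, 0.546]
contact_force: [-7.4, 1.8, 26.6]
gripper_width: 0.7
```

```bash
cat >> h.py <<'E'
def rodpos():
    L=np.load('line.npz'); eyes.read_camera("top")
    for o in find_rod():
        d=o[2]-L['mid']; x=d@L['x']
        if abs(x)<.2: print(o[0],o[1],"x %.4f y %.4f ang %.3f len %.3f w %.3f"%(x,d@L['a'],np.arctan2(L['a'][0]*o[3][1]-L['a'][1]*o[3][0],L['a']@o[3]),o[4],o[5]))
E
python3 st.py; python3 -c "
from h import *
rodpos()
eyes.read_camera('side')
for n in ('rod','placed_rod'):
  for d in eyes.masks_of(n,'side'): print(n,d['rect'],d['score'])"
```

```text
t 4.55 tcp [ 0.5349 -0.1564  0.0576] in line x -0.0912 y -0.0042 F [-7.4  1.8 26.6] w 0.7000493859596864
[[0.004, 0.983, -0.185], [-0.013, -0.185, -0.983], [-1.0, 0.007, 0.012]] yaw of tool y vs line 0.016
placed_rod 0.65 x 0.1350 y 0.0009 ang -0.019 len 0.164 w 0.034
rod [279.5, 161.3, 324.1, 197.7] 0.67
rod [404.3, 145.7, 428.0, 183.4] 0.57
rod [106.7, 242.9, 171.9, 273.3] 0.56
placed_rod [217.7, 198.2, 267.7, 236.0] 0.79
```

apply_moves(
  travel=[
    [0.12,0,-0.5],
    [0.12,0,-0.5],
    [0.12,0,-0.5],
    [0.12,0,-0.4],
  ],
  turn=[
    [0,0.006,0],
    [0,0.006,0],
    [0,0.003,0],
    [0,0.003,0],
  ],
  grip=[0.3,0.3,0.3,0.3],
)

```text
t: 5.18
eef_pos: [0.5386, -0.1375, 0.0578]
tool_rot: [0.452, 0.547, 0.45, -0.542]
contact_force: [-4.1, 1.3, 13.7]
gripper_width: 0.699
```

```bash
python3 st.py
```

```text
t 5.1833 tcp [ 0.5386 -0.1375  0.0578] in line x -0.0720 y -0.0040 F [-4.1  1.3 13.7] w 0.699078638529109
[[0.008, 0.983, -0.186], [0.002, -0.186, -0.983], [-1.0, 0.007, -0.004]] yaw of tool y vs line 0.015
```

apply_moves(
  travel=[
    [-2,0,0],
    [-1,0,0],
    [0,0,0],
  ],
  turn=[
    [0,0,0],
    [0,0,0],
    [0,0,0],
  ],
  grip=[0.3,0.3,0.3],
)

```text
t: 5.43
eef_pos: [0.5381, -0.1363, 0.0886]
tool_rot: [0.452, 0.547, 0.451, -0.542]
contact_force: [0.5, -0.9, 0.1]
gripper_width: 0.698
```

```bash
python3 st.py; python3 -c "
from h import *
rodpos()
im=shot('top','t2.png'); cv2.imwrite('pics/t2c.png',cv2.resize(im[100:290,220:400,::-1],None,fx=3,fy=3,interpolation=2))"
```

```text
t 5.4333 tcp [ 0.5381 -0.1363  0.0886] in line x -0.0709 y -0.0033 F [ 0.5 -0.9  0.1] w 0.6980897500640387
[[0.007, 0.983, -0.184], [0.003, -0.184, -0.983], [-1.0, 0.006, -0.004]] yaw of tool y vs line 0.017
placed_rod 0.73 x 0.1348 y 0.0011 ang 0.002 len 0.166 w 0.034
```

View pics/t2c.png

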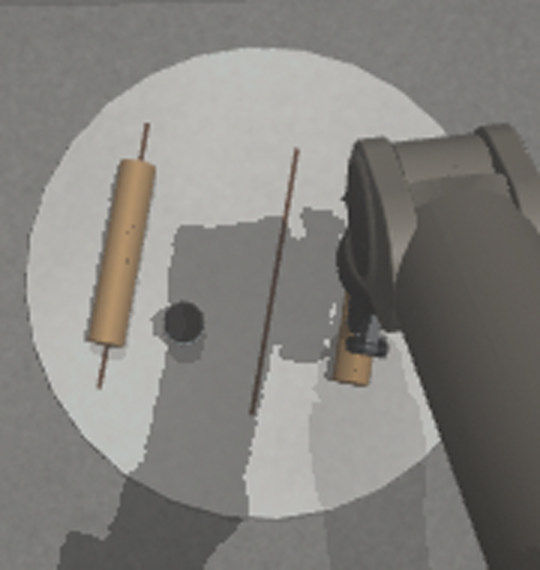

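The arm hides most of the rod from above; only its near end shows at crop (350,370), now closer to the line. I'll use the side camera with a cylinder-silhouette fit instead, checked against the placed rod.

```bash
cat >> h.py <<'E'
from scipy.optimize import minimize
def cyl(x,y,ang):
    L=np.load('line.npz'); c=np.r_[L['mid']+x*L['x']+y*L['a'],.028]
    a=np.r_[np.cos(ang)*L['a']-np.sin(ang)*L['x'],0]; n=np.cross(a,[0,0,1]); t=np.linspace(0,2*np.pi,24)
    r=.016*(np.outer(np.cos(t),n)+np.outer(np.sin(t),[0,0,1])); return np.vstack([c+r+.08*a,c+r-.08*a])
def fitside(lo,hi,cam_="side",names=("rod","placed_rod"),read=True):
    if read: eyes.read_camera(cam_)
    for t in names:
        for d in eyes.masks_of(t,cam_):
            m=d["region"].astype(np.uint8); v,u=np.nonzero(m)
            if len(u)<200: continue
            L=np.load('line.npz'); g=up(cam_,[[u.mean(),v.mean()]],.028)[0,:2]-L['mid']; x0=g@L['x']
            if not lo<x0<hi or abs(g@L['a'])>.1: continue
            S=8
            def cost(p):
                h=cv2.convexHull((proj(cam_,cyl(*(p/1e3)))*S).astype(np.float32)).astype(np.int32)
                b=np.zeros((420,560),np.uint8); b=np.zeros((420,560),np.uint8)
                cv2.fillConvexPoly(b,(h*(2**4//S)).astype(np.int32),255,cv2.LINE_AA,4)
                return np.abs(b/255.-m).sum()/len(u)
            r=minimize(cost,np.array([x0,g@L['a'],0])*1e3,method='Nelder-Mead',options=dict(initial_simplex=np.array([x0,g@L['a'],0])*1e3+np.array([[-4,-4,-40],[8,0,0],[0,8,0],[0,0,80]])))
            print(cam_,t,round(d["score"],2),"x,y mm, ang mrad",r.x.round(1),"misfit",round(r.fun,3))
E
python3 -c "
from h import *
fitside(-.12,.2)"
```

```text
side rod 0.94 x,y mm, ang mrad [-79.2  -0.9 -50.8] misfit 0.213
side rod 0.61 x,y mm, ang mrad [-25.2 120.7 841.1] misfit 0.919
side placed_rod 0.89 x,y mm, ang mrad [134.4   0.9   1.7] misfit 0.123
side placed_rod 0.66 x,y mm, ang mrad [-38.4 115.3 684.2] misfit 0.922
```

apply_moves(
  travel=[
    [0,0,1.8],
    [0,0,0],
    [2,0,0],
    [0.8,0,0],
    [0.3,0,0],
    [0.2,0,0],
  ],
  turn=[
    [0,0,-0.007],
    [0,0,0],
    [0,0,0],
    [0,0,0],
    [0,0,0],
    [0,0,0],
  ],
  grip=[0.3,0.3,0.3,0.3,0.3,0.3],
)

```text
t: 6.28
eef_pos: [0.5338, -0.1577, 0.0555]
tool_rot: [-0.45, -0.543, -0.452, 0.546]
contact_force: [-11.6, -3.6, 33.4]
gripper_width: 0.703
```

```bash
python3 st.py
```

```text
t 6.2833 tcp [ 0.5338 -0.1577  0.0555] in line x -0.0927 y -0.0033 F [-11.6  -3.6  33.4] w 0.7029177475409706
[[-0.004, 0.982, -0.187], [-0.0, -0.187, -0.982], [-1.0, -0.004, 0.001]] yaw of tool y vs line 0.014
```

apply_moves(
  travel=[
    [0.2,0,0],
    [0.15,0,-0.5],
    [0.15,0,-0.5],
    [0.15,0,-0.5],
    [0.15,0,-0.5],
    [0.15,0,-0.5],
    [0.12,0,-0.5],
  ],
  turn=[
    [0,0,0],
    [0,0.003,0],
    [0,0.003,0],
    [0,0.003,0],
    [0,0.003,0],
    [0,0.003,0],
    [0,0.003,0],
  ],
  grip=[0.3,0.3,0.3,0.3,0.3,0.3,0.3],
)

```text
t: 6.87
eef_pos: [0.5382, -0.1367, 0.0579]
tool_rot: [-0.447, -0.546, -0.45, 0.548]
contact_force: [-3.6, -0.3, 9.7]
gripper_width: 0.7
```

```bash
python3 st.py; python3 -c "
from h import *
fitside(-.12,.06)"
```

```text
t 6.8667 tcp [ 0.5382 -0.1367  0.0579] in line x -0.0713 y -0.0035 F [-3.6 -0.3  9.7] w 0.699916193849282
[[-0.005, 0.981, -0.195], [0.001, -0.195, -0.981], [-1.0, -0.005, -0.001]] yaw of tool y vs line 0.006
side rod 0.84 x,y mm, ang mrad [-68.9  -4.2 -40.5] misfit 0.246
```

apply_moves(
  travel=[
    [0.15,0,-0.5],
    [0.15,0,-0.5],
    [0.15,0,-0.5],
    [0.12,0,-0.5],
    [0.12,0,-0.5],
    [-2,0,0],
    [-0.8,0,0],
    [0,0,0],
  ],
  turn=[
    [0,0.002,0],
    [0,0.002,0],
    [0,0.002,0],
    [0,0.002,0],
    [0,0.002,0],
    [0,0,0],
    [0,0,0],
    [0,0,0],
  ],
  grip=[0.3,0.3,0.3,0.3,0.3,0.3,0.3,0.3],
)

```text
t: 7.68
eef_pos: [0.5433, -0.1074, 0.0862]
tool_rot: [0.445, 0.547, 0.453, -0.545]
contact_force: [-0.5, -0.5, -0.1]
gripper_width: 0.695
```

```bash
python3 st.py; python3 -c "
from h import *
fitside(-.12,.06)
shot('side','s3.png')"
```

```text
t 7.6833 tcp [ 0.5433 -0.1074  0.0862] in line x -0.0415 y -0.0025 F [-0.5 -0.5 -0.1] w 0.6951829888602077
[[-0.005, 0.981, -0.192], [0.011, -0.192, -0.981], [-1.0, -0.007, -0.01]] yaw of tool y vs line 0.009
side rod 0.62 x,y mm, ang mrad [-50.   -2.7 -14.1] misfit 0.165
```

apply_moves(
  travel=[
    [0,0,1.5],
    [0,0,0],
    [1.5,0,0],
    [0.6,0,0],
  ],
  turn=[
    [-0.004,-0.01,0.005],
    [0,0,0],
    [0,0,0],
    [0,0,0],
  ],
  grip=[0.3,0.3,0.3,0.3],
)

```text
t: 8.22
eef_pos: [0.538, -0.126, 0.0615]
tool_rot: [-0.449, -0.544, -0.451, 0.547]
contact_force: [-1.0, 0.3, -0.4]
gripper_width: 0.701
```

```bash
python3 st.py; python3 -c "
from h import *
fitside(-.12,.06)
im=shot('side','s4.png'); cv2.imwrite('pics/s4c.png',cv2.resize(im[90:270,180:420,::-1],None,fx=3,fy=3,interpolation=2))"
```

```text
t 8.2167 tcp [ 0.538  -0.126   0.0615] in line x -0.0608 y -0.0011 F [-1.   0.3 -0.4] w 0.7005571534256567
[[-0.005, 0.982, -0.191], [-0.002, -0.191, -0.982], [-1.0, -0.005, 0.003]] yaw of tool y vs line 0.011
side rod 0.63 x,y mm, ang mrad [-48.8  -3.2 -24.6] misfit 0.185
```

View pics/s4c.png

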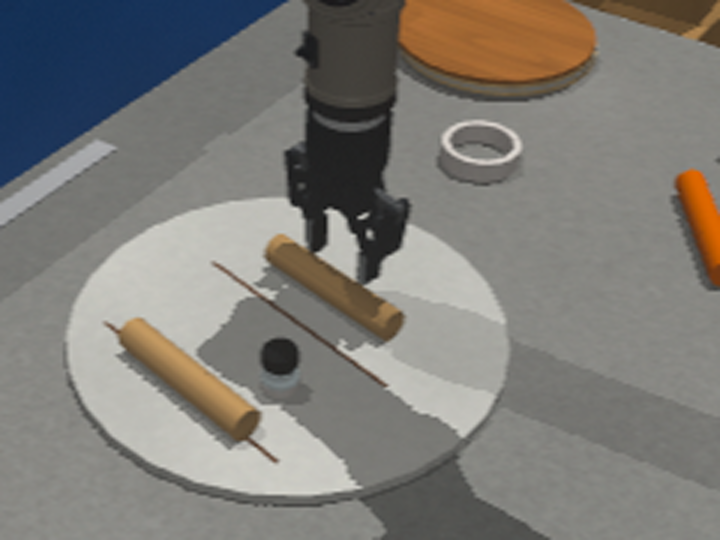

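The rod lies nearly parallel to the line, (crop 265–400, 240–335), and the tips are just behind its top. Next stroke.

apply_moves(
  travel=[
    [0.3,0,-0.1],
    [0.2,0,-0.3],
    [0.15,0,-0.5],
    [0.15,0,-0.5],
    [0.15,0,-0.5],
    [0.15,0,-0.5],
    [0.12,0,-0.5],
    [0.12,0,-0.5],
  ],
  turn=[
    [0,0,0.005],
    [0,0.003,0],
    [0,0.003,0],
    [0,0.003,0],
    [0,0.003,0],
    [0,0.003,0],
    [0,0.003,0],
    [0,0.003,0],
  ],
  grip=[0.3,0.3,0.3,0.3,0.3,0.3,0.3,0.3],
)

```text
t: 9.08
eef_pos: [0.548, -0.0879, 0.0576]
tool_rot: [0.448, 0.551, 0.453, -0.539]
contact_force: [-0.8, 0.1, 1.6]
gripper_width: 0.703
```

```bash
python3 st.py; python3 -c "
from h import *
fitside(-.12,.06)"
```

```text
t 9.0833 tcp [ 0.548  -0.0879  0.0576] in line x -0.0215 y -0.0032 F [-0.8  0.1  1.6] w 0.7026763939726796
[[0.009, 0.982, -0.189], [0.017, -0.189, -0.982], [-1.0, 0.006, -0.018]] yaw of tool y vs line 0.012
side rod 0.56 x,y mm, ang mrad [-34.2  -4.3  -6.7] misfit 0.487
```

apply_moves(
  travel=[
    [-2,0,0],
    [-1,0,0],
    [0,0,2.0],
    [0,0,0],
  ],
  turn=[
    [0,0,0],
    [0,0,0],
    [0,-0.016,-0.008],
    [0,0,0],
  ],
  grip=[0.3,0.3,0.3,0.3],
)

```text
t: 9.57
eef_pos: [0.5437, -0.1095, 0.0872]
tool_rot: [-0.45, -0.544, -0.452, 0.545]
contact_force: [-0.8, -1.2, -0.7]
gripper_width: 0.7
```

```bash
python3 st.py; python3 -c "
from h import *
fitside(-.12,.06)"
```

```text
t 9.5667 tcp [ 0.5437 -0.1095  0.0872] in line x -0.0435 y -0.0034 F [-0.8 -1.2 -0.7] w 0.7002962042171995
[[-0.003, 0.982, -0.187], [0.001, -0.187, -0.982], [-1.0, -0.003, -0.001]] yaw of tool y vs line 0.015
side rod 0.71 x,y mm, ang mrad [-35.1  -2.2 -12.6] misfit 0.157
```

apply_moves(
  travel=[
    [2,0,0],
    [0.7,0,0],
    [0.3,0,-0.1],
    [0.2,0,-0.3],
    [0.15,0,-0.5],
    [0.15,0,-0.5],
    [0.15,0,-0.5],
    [0.15,0,-0.5],
  ],
  turn=[
    [0,0,0],
    [0,0,0],
    [0,0,0],
    [0,0.002,0],
    [0,0.002,0],
    [0,0.002,0],
    [0,0.002,0],
    [0,0.002,0],
  ],
  grip=[0.3,0.3,0.3,0.3,0.3,0.3,0.3,0.3],
)

```text
t: 10.38
eef_pos: [0.55, -0.0808, 0.0578]
tool_rot: [0.448, 0.547, 0.454, -0.542]
contact_force: [-5.4, 0.8, 15.3]
gripper_width: 0.701
```

```bash
python3 st.py
```

```text
t 10.3833 tcp [ 0.55   -0.0808  0.0578] in line x -0.0141 y -0.0038 F [-5.4  0.8 15.3] w 0.7012540550649452
[[-0.0, 0.983, -0.185], [0.011, -0.185, -0.983], [-1.0, -0.002, -0.011]] yaw of tool y vs line 0.017
```

apply_moves(
  travel=[
    [-2,0,0],
    [-1,0,0],
    [0,0,0],
    [0,0,0],
  ],
  turn=[
    [0,0,0],
    [0,0,0],
    [0,0,0],
    [0,0,0],
  ],
  grip=[0.3,0.3,0.3,0.3],
)

```text
t: 10.72
eef_pos: [0.5501, -0.0785, 0.0891]
tool_rot: [0.449, 0.546, 0.456, -0.541]
contact_force: [0.3, 0.4, -0.3]
gripper_width: 0.7
```

```bash
python3 st.py; python3 -c "
from h import *
fitside(-.12,.06)"
```

```text
t 10.7167 tcp [ 0.5501 -0.0785  0.0891] in line x -0.0118 y -0.0034 F [ 0.3  0.4 -0.3] w 0.7004577815801021
[[-0.001, 0.983, -0.181], [0.012, -0.181, -0.983], [-1.0, -0.003, -0.012]] yaw of tool y vs line 0.020
side rod 0.62 x,y mm, ang mrad [-17.3  -2.2   1.8] misfit 0.105
```

apply_moves(
  travel=[
    [0,0,1.3],
    [0,0,0],
    [2,0,0],
    [0.7,0,0],
    [0.3,0,0],
  ],
  turn=[
    [0.005,-0.011,0],
    [0,0,0],
    [0,0,0],
    [0,0,0],
    [0,0,0],
  ],
  grip=[0.3,0.3,0.3,0.3,0.3],
)

```text
t: 11.28
eef_pos: [0.5465, -0.0951, 0.0563]
tool_rot: [-0.449, -0.544, -0.451, 0.547]
contact_force: [-7.0, -3.5, 38.5]
gripper_width: 0.703
```

```bash
python3 st.py
```

```text
t 11.2833 tcp [ 0.5465 -0.0951  0.0563] in line x -0.0288 y -0.0032 F [-7.  -3.5 38.5] w 0.7025269502400655
[[-0.005, 0.982, -0.189], [-0.001, -0.189, -0.982], [-1.0, -0.005, 0.002]] yaw of tool y vs line 0.012
```

apply_moves(
  travel=[
    [0.2,0,-0.2],
    [0.15,0,-0.5],
    [0.15,0,-0.5],
    [0.15,0,-0.5],
    [0.15,0,-0.5],
  ],
  turn=[
    [0,0.002,0],
    [0,0.002,0],
    [0,0.002,0],
    [0,0.002,0],
    [0,0.002,0],
  ],
  grip=[0.3,0.3,0.3,0.3,0.3],
)

```text
t: 11.7
eef_pos: [0.5495, -0.0813, 0.0579]
tool_rot: [-0.447, -0.544, -0.449, 0.55]
contact_force: [-5.6, 1.1, 13.5]
gripper_width: 0.703
```

```bash
python3 st.py; python3 -c "
from h import *
fitside(-.12,.06)"
```

```text
t 11.7 tcp [ 0.5495 -0.0813  0.0579] in line x -0.0147 y -0.0033 F [-5.6  1.1 13.5] w 0.7032793990748677
[[-0.008, 0.98, -0.196], [-0.004, -0.196, -0.981], [-1.0, -0.007, 0.005]] yaw of tool y vs line 0.005
side rod 0.63 x,y mm, ang mrad [-11.7  -1.7 -25.2] misfit 0.375
```

apply_moves(
  travel=[
    [0.15,0,-0.5],
    [0.15,0,-0.5],
    [0.15,0,-0.5],
    [0.1,0,-0.3],
    [-2,0,0],
    [-2,0,0],
    [-2,0,0],
    [-1,0,0],
  ],
  turn=[
    [-0.003,0,0],
    [-0.003,0,0],
    [0,0,0],
    [0,0,0],
    [0,0,0],
    [0,0,0],
    [0,0,0],
    [0,0,0],
  ],
  grip=[0.3,0.3,0.3,0.3,0.3,0.3,0.3,0.3],
)

```text
t: 12.52
eef_pos: [0.5513, -0.0604, 0.1286]
tool_rot: [-0.448, -0.54, -0.453, 0.55]
contact_force: [0.7, -1.2, -0.2]
gripper_width: 0.699
```

apply_moves(
  travel=[
    [-1,0,4],
    [0,0,4],
    [0,0,4],
    [0,0,4],
    [0,0,4],
    [0,0,4],
    [0,0,0],
  ],
  turn=[
    [0,0,0],
    [0,0,0],
    [0,0,0],
    [0,0,0],
    [0,0,0],
    [0,0,0],
    [0,0,0],
  ],
  grip=[0.3,0.3,0.3,0.3,0.3,0.3,0.3],
)

```text
t: 13.1
eef_pos: [0.5092, -0.3023, 0.1437]
tool_rot: [-0.453, -0.539, -0.454, 0.545]
contact_force: [-0.9, -0.4, 0.1]
gripper_width: 0.696
```

```bash
python3 st.py 0 0; python3 -c "
from h import *
fitside(-.12,.06)
rodpos()
fitside(-.12,.2,'top',read=False)
im=shot('top','t5.png'); cv2.imwrite('pics/t5c.png',cv2.resize(im[100:290,220:400,::-1],None,fx=3,fy=3,interpolation=2))"
```

```text
t 13.1 tcp [ 0.5092 -0.3023  0.1437] in line x -0.2393 y -0.0083 F [-0.9 -0.4  0.1] w 0.6957516447330306
[[-0.007, 0.984, -0.177], [-0.004, -0.177, -0.984], [-1.0, -0.006, 0.005]] yaw of tool y vs line 0.025
to go cm, tool axes [ -0.13  -0.24 -23.94]
rod 0.56 x 0.0008 y -0.0007 ang 0.010 len 0.166 w 0.032
placed_rod 0.72 x 0.1350 y 0.0010 ang -0.016 len 0.166 w 0.034
top rod 0.56 x,y mm, ang mrad [ 0.1  0.7 17. ] misfit 0.183
top placed_rod 0.72 x,y mm, ang mrad [135.    1.4 -17. ] misfit 0.103
```

View pics/t5c.png

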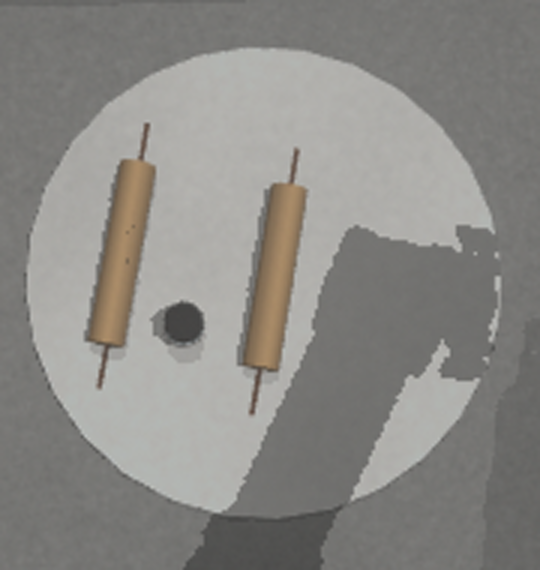

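The rod lies on the free line, with the engraved line showing at both ends (crop 297,150 and 252,412). The pot (183,322) and the placed rod haven't moved, and the arm is clear. Handing in.

```bash
python3 -c "
from h import *
fitside(-.12,.2,'top')
print(status.get_obs()['contact_force'],bot.hand_in())"
```

```text
top rod 0.92 x,y mm, ang mrad [ 0.1 -0.6 -1.4] misfit 0.09
top placed_rod 0.95 x,y mm, ang mrad [134.3   1.5  -1.2] misfit 0.139
the job is handed in; nothing more can be done
[-0.17416585 -0.67406951 -0.37825342] None
```

The rod now lies on the free line, and I handed the job in at about 13 s; no verdict was reported. I rolled it about 94 mm in five strokes, with both open fingertips resting on its top, then backed the arm away.

**Last check (top camera):**

| Thing | Across the line | Along the line | Angle |
|---|---|---|---|
| Rolled rod | about 0.1 mm off | 0.6 mm off | 1.4 mrad |
| Other rod | 134–135 mm (135 mm at the start) | about 1.5 mm | 1.2 mrad |

- **In the picture:** the line shows at both ends of the rod, and the pot looks unmoved. I did not re-measure the pot, mug or tape, but the arm never came near them. The force reading was about zero with the arm clear.
- **Half turn not measured:** I inferred rolling from the fingertips moving about twice as far as the rod. The plain rod shows no mark to check this by. 94 mm of rolling is about 5.9 rad, well past half a turn.
- **Less clean contact:** the second and last strokes landed near the fingertip edge at 33–38 N vertical force, and the fourth ended almost off the rod's top. Some slipping there is possible.
- **Measurements that disagreed:** mid-run side-camera fits were off by a few mm and up to 50 mrad while the fingers and shadow covered the rod. The side camera gave no usable fit at the end, so the final position rests on the top camera alone.

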